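# Pull the filter panel and stand it in the drip rack

### The arm

A 6-joint arm with a two-finger parallel gripper is mounted at the origin on the work surface. World frame = base frame: x ahead of the robot, y to its left, z up, the work surface at z = 0. Lengths are in m, angles in rad, forces in N, time in s.
With the tool pointing down it reaches from about 0.35 to 0.925 m from the base axis. Payload 6.4 kg.
Tool frame: the origin (TCP) lies at the very end of the fingers, on their centre line; the grasp point (between the pads) lies 19 mm behind it; z points along the fingers, y is the line along which they close (so a half turn about z gives the same grasp; the last joint's range is limited). The gripper opens to 94 mm and grips with 3 to 60 N. Pads are 16 mm wide; open, the fingers measure 119 mm over their backs; the gripper's body (75 mm by 177 mm) begins 78 mm behind the grasp point.
Start: joints at [1.004, 0.245, 1.558, -0, 1.339, -0.174], TCP at [0.249, 0.601, 0.205] pointing down, gripper open.
Joint ranges: [-3.13, 3.13], [-1.02, 2.26], [0.13, 2.54], [-0.95, 4.09], [0.21, 2.88], [-2.74, 2.74]. Speed limits (rad/s): [2.57, 2.57, 3.14, 3.14, 3.14, 3.14].

### API

Orientations are given as a 3x3 rotation matrix whose columns are the frame's x, y, z axes.
In Python, from cell import arm gives the robot as it stands.
- The arm moves only by the shell command python3 -m handwheel 'ROWS' [FORCE]. ROWS is JSON, a list of rows, each a list of 7 numbers: the shift along the world's x, y, z in m, then the turn, a rotation vector about the world's x, y, z in rad, then the opening, from 0 (shut) to 1 (fully open). In form: [[dx, dy, dz, ax, ay, az, claw], ...]. A call has 1 to 12 rows; each row shifts and turns the commanded pose from where the row before left it; what a row does not reach is not made up. A row lasts 1/10 s, in which the tool goes at most 50 mm and 8.59 degrees, less where a joint would pass 70% of its speed; a pose out of reach is approached as far as the arm can. A call is refused whole if a number of a shift passes 0.05 or a number of a turn 0.15, either way. A call with a gripper value outside its range is refused whole. The fingers move at their own pace and stop on an object; FORCE is the grip in N (left out, the last holds). Time passes only in rows, so rows that do not move let the fingers close. It gives the time, the measured TCP pose, the force, the opening and the grip force at its end, in the units of the state.
- arm.observe(): the state, without advancing time (a new reading comes with each control period).
- arm.get_image(name): name is "scene" or "top"; returns the picture (480x640x3 uint8, red, green, blue); there is no depth.
- arm.camera_params(name): a dict with "K" (3x3 intrinsics, pixels), "origin" and "orientation" of the camera in the world. Camera axes: x right, y down, z forward; pixel columns grow to the right and rows downward; lengths in m; the calibration is good to about 2 mm. A picture is of the moment at which its call begins. camera_params takes no time and is no camera call.
- arm.close_job(): hands the job in; it is judged then, once.
The state is a dict: "clock": time; "joint_pos": joint angles; "joint_vel": joint speeds; "effort": joint torques, N m; "ee_pos": TCP position; "tcp_rot": TCP orientation; "contact_force": force on the tool from outside, world axes, zero at the start; "ft_torque": the same for the moment, N m; "gripper_width": finger opening in m; "grip_force": force on a finger pad.
Only numpy, scipy, OpenCV 4.12 (cv2) and the standard library are available. Lean on these libraries where they do the work, as an engineer would, in place of code of your own. Each camera call takes 0.05 s, during which the arm holds its last target. There are 200 camera calls.

### The job

Turn the small swing tab on the air-cleaner housing well aside and leave it there, then lift the filter panel out of its seat (its other end sits under a fixed lip). Lay the panel flat on the sloping rest with an end against the bottom ledge and let go, take it again by its upper edge, and stand it on end in the free slot of the drip rack, the one with the drip tray under it, lowering it right down before letting go. Leave the old filters, the oil bottle and the tin where they are.

Things in the scene. Friction and masses are not known exactly. Their poses are not given: they have to be found in the camera images.
- housing: Fixed grey sheet-steel housing, open on top. Origin on the bench under the panel's home place; own +x points to the end with the tab, z up. Walls x -76 to +106 mm, y +-66 mm, rim 58 mm high. Seat inside the rim: x -62 to +74, y +-53, its ledges 50 mm above the bench; so the panel can slide about 14 mm to +x. A round intake stub sticks out 30 mm at its +y side, up to 50 mm high.
- lip (a point): Middle of the edge of the fixed steel lip at the housing's -x end: housing (-53, 0, 61) mm, the lip's underside, 3 mm above the panel; the lip (3 mm thick, 106 mm wide) covers the panel's last 7 mm. The panel must slide about 10 mm towards the housing's +x to come free.
- tab (a joint): Angle of the swing tab (flat steel bar 14 x 4 mm, reaching 50 mm from its upright pivot, 2.5 mm above the rim). 0: points to the housing's -x, over the panel's edge; positive: anticlockwise from above; rad, -1.75 to 1.75. Turns either way with slight friction (0.03 N m), stays where left. Beyond 1.25 either way it is clear of the panel even when slid 10 mm.
- tab_pivot (a point): The tab's pivot axis, at the underside of the tab: housing (92, 0, 60.5) mm.
- tab_fin (a point): Middle of the tab's upright finger fin, 36 mm from the pivot along the bar. The fin is 6 mm thick across the bar, 18 mm long along it and stands from 64 to 92 mm above the bench; this point is 78.5 mm above the bench.
- panel: Filter panel: aluminium-edged plate with dark mesh, 120 (x) x 100 (y) x 8 (z) mm, about 0.25 kg. Origin in the middle of the plate; +z is the face with the pull rib, a steel bar along x, 50 mm long, 10 mm thick (y), 18 mm high, centred. Starts in the housing's seat, rib up, x along the housing's x, origin 54 mm above the bench.
- rest: Fixed sloping steel rest. Origin on the bench; own +y points up the slope, own x along the bottom ledge.
- rest_board: The rest's board, sloping 45 degrees. Origin on its upper face, 60.4 mm above the bench: the middle of the underside of a panel that is against the ledge. +y up the slope, +z out of the board, x level. Board x +-55, y -62 to +22 mm only, 5 mm thick: a panel overhangs its top by 38 mm with free space for a finger below. Ledge at y = -62 mm, 11 mm high.
- rack: Fixed plywood drip rack, 126 (x) x 152 (y) mm, origin on the bench at its centre. Three slots along x for upright panels at y = -48, 0, +48 mm. Each is two 16 mm wide (y) end channels at |x| 40 to 55 mm, 110 mm end to end, floor 12 mm above the bench; their mouths flare from 16 mm at 58 to 29 mm at 67 mm height; open between them, so the rib has room. Side boards at y = +-73 mm, 60 mm high.
- tray: Fixed shallow steel drip tray, 70 x 34 x 10 mm, on the bench under the one free slot: its origin (underside, centre) is at that slot's centre; axes parallel to the rack's (slot along x, slot width along y). A panel standing home in the slot has its middle 72 mm above the bench.
- old1: Old loose filter panel, plain, 100 x 8 x 80 mm high, standing in a rack slot. Origin at its foot, 12 mm above the bench. Leave alone.
- old2: Second old filter panel like the first, in another slot. Leave alone.
- oil: Black oil bottle, 56 mm diameter, 150 mm tall, standing on the bench; origin at its foot. Leave alone.
- tin: Bare steel tin, 64 mm diameter, 70 mm tall, standing on the bench; origin at its foot. Leave alone.
Not all that is in view belongs to the job. Leave any green or red look-alike of the panel alone.

How it is judged:
On the way, in this order (a step that is already met when the one before it is completed fails the run):
1. the swing tab is turned aside by at least 1.2 rad while the panel still lies in its seat ((value of joint tab above 1.2 rad or value of joint tab below -1.2 rad) and z of panel in the frame of housing below 0.06 m and horizontal distance between panel and housing below 0.02 m), for 0.1 s.
2. the panel is lifted clear of the housing, at least 40 mm above its seat (z of panel in the frame of housing above 0.095 m), for 0.05 s.
3. the panel lies flat on the sloping rest, an end near the ledge (within 18 mm), and is let go (x of panel in the frame of rest_board between -0.03 and 0.03 m and y of panel in the frame of rest_board between -0.018 and 0.018 m and z of panel in the frame of rest_board between 0 and 0.01 m and angle between the z axis of panel and the z axis of rest_board, either way round below 0.12 rad and angle between the x axis of panel and the y axis of rest_board, either way round below 0.3 rad and contact force between the fingers and panel below 0.1 N), for 0.3 s.
4. the panel is lowered on end to within 12 mm of the floor of the free slot, still held by the fingers (x of panel in the frame of tray between -0.012 and 0.012 m and y of panel in the frame of tray between -0.012 and 0.012 m and angle between the x axis of panel and the z axis of tray, either way round below 0.25 rad and angle between the z axis of panel and the y axis of tray, either way round below 0.25 rad and z of panel in the frame of tray below 0.084 m and contact force between the fingers and panel above 1 N), for 0.1 s.
At the end, for the whole second after the job is handed in: The panel stands at rest on end, home on the floor of the slot over the drip tray (centre within 12 mm both ways, height within 8 mm, within 0.25 rad of upright and in line with the slot); the tab is still at least 1.2 rad aside; the old filters are within 20 mm of where they were (x of panel in the frame of tray between -0.012 and 0.012 m and y of panel in the frame of tray between -0.012 and 0.012 m and angle between the x axis of panel and the z axis of tray, either way round below 0.25 rad and angle between the z axis of panel and the y axis of tray, either way round below 0.25 rad and z of panel in the frame of tray between 0.064 and 0.078 m and linear speed of panel below 0.02 m/s and (value of joint tab above 1.2 rad or value of joint tab below -1.2 rad) and distance of each of old1, old2 from where it was at the start of the episode below 0.02 m); the robot touches nothing.
It fails at once if the oil bottle is pushed more than 30 mm or knocked over (distance of oil from where it was at the start of the episode above 0.03 m or angle between oil's own z axis and vertical above 0.5 rad).
It fails at once if the tin is pushed more than 30 mm or knocked over (distance of tin from where it was at the start of the episode above 0.03 m or angle between tin's own z axis and vertical above 0.5 rad).
It fails at once if an old filter is moved more than 40 mm (pulled out of its slot) (distance of any of old1, old2 from where it was at the start of the episode above 0.04 m).
It also fails if it takes over 72 s, if anything falls off the work surface, if the arm or the gripper's body presses on something with over 40 N, if the wrist force passes 120 N, or if a joint passes its speed limit or range.

## Working session

There is one attempt and no reset: what is moved stays moved. The work goes in short steps, Python scripts to look and compute and a shell command to move; the robot and the scene stay as the last step left them, time stands still between calls to the robot, and variables do not carry over. Pictures are saved under pics/ and viewed, at most 10 in all, crops included, and the job is handed in when it is done.

```bash
mkdir -p pics; ls
python3 - <<'E'
from cell import arm
import cv2
for n in("scene","top"):
    cv2.imwrite(f"pics/{n}0.png",arm.get_image(n)[:,:,::-1])
    p=arm.camera_params(n);print(n,p)
print(arm.observe())
E
```

```text
pics
scene {'K': array([[454.19236622,   0.        , 327.49816399],
       [  0.        , 454.19236622, 239.78593313],
       [  0.        ,   0.        ,   1.        ]]), 'origin': array([ 0.95859258, -0.5240605 ,  0.9289456 ]), 'orientation': array([[ 0.82292241,  0.43278373, -0.3680991 ],
       [ 0.56796785, -0.64321844,  0.5135003 ],
       [-0.01453355, -0.63163936, -0.77512611]])}
top {'K': array([[482.82876399,   0.        , 330.32330482],
       [  0.        , 482.82876399, 241.18247773],
       [  0.        ,   0.        ,   1.        ]]), 'origin': array([0.34680659, 0.00494756, 1.0757858 ]), 'orientation': array([[ 0.12303726, -0.97026508,  0.20844067],
       [-0.99239842, -0.12086082,  0.02319579],
       [ 0.00268625, -0.20971013, -0.97775991]])}
{'clock': 0.1, 'joint_pos': array([ 1.00389015e+00,  2.45715116e-01,  1.55886698e+00, -2.03351370e-05,
        1.33870248e+00, -1.74064257e-01]), 'joint_vel': array([-0.00117936, -0.00195527, -0.00269937,  0.00150153,  0.00016639,
       -0.00114263]), 'effort': array([-9.90246117e-04, -4.16915166e+01, -3.15524304e+01,  6.86336355e-02,
        3.09163285e-02, -1.96580237e-05]), 'ee_pos': array([0.24851792, 0.60003906, 0.20448769]), 'tcp_rot': array([[-9.23826536e-01,  3.82810314e-01, -8.91906960e-04],
       [ 3.82811255e-01,  9.23825457e-01, -1.43787163e-03],
       [ 2.73534265e-04, -1.66977599e-03, -9.99998569e-01]]), 'contact_force': array([-0.71593536,  0.34523084, -0.94129197]), 'ft_torque': array([-0.01263902, -0.00031849, -0.01160501]), 'grip_force': 0.0, 'gripper_width': 0.09418100229158052}
```

View pics/scene0.png

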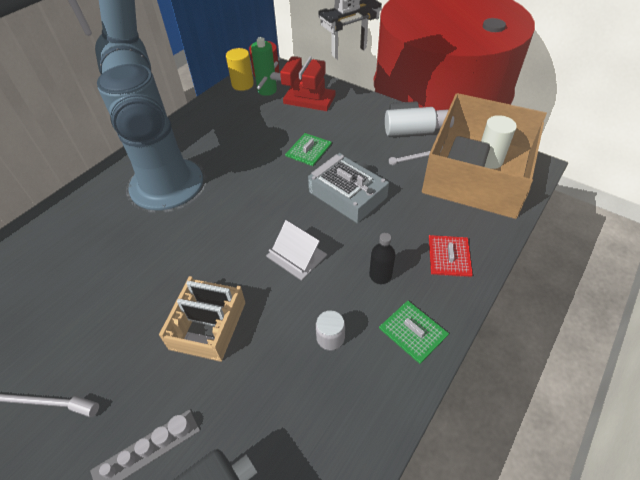

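View pics/top0.png

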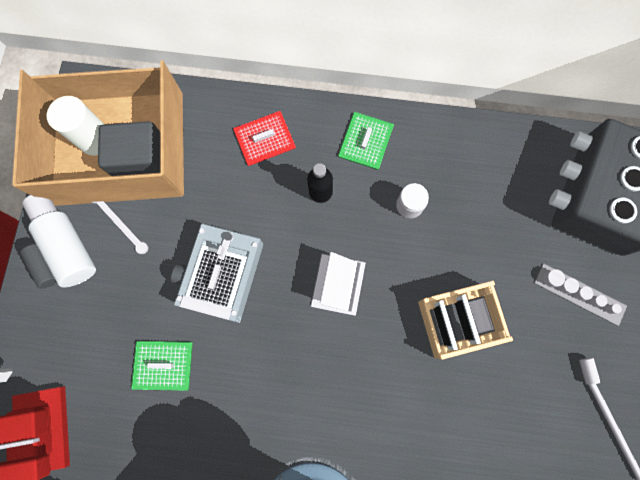

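The scene view shows the housing at about (348,187), the rest at (296,250), the rack at (203,318), the bottle at (382,260) and the tin at (330,330). In the top view the housing is at (220,272), with the tab pointing from (226,238) towards -x. The rest is at (340,282), and the free slot with the tray is at (484,315). Next I'll enlarge both for corners.

Run:
```python
import cv2,numpy as np
def comp(src,out,tiles):
    im=cv2.imread(src);C=np.zeros((600,800,3),np.uint8)
    for(u,v,w,h,px,py) in tiles:
        t=cv2.resize(im[v:v+h,u:u+w],None,fx=4,fy=4,interpolation=cv2.INTER_CUBIC)
        for i in range(0,w,10):
            t[:6 if (u+i)%50 else 16,i*4]=(0,255,255)
        for i in range(0,h,10):
            t[i*4,:6 if (v+i)%50 else 16]=(0,255,255)
        C[py:py+h*4,px:px+w*4]=t
    cv2.imwrite(out,C)
comp("pics/top0.png","pics/topz.png",[(170,220,100,110,0,0),(300,240,80,75,400,0),(415,280,100,75,400,300)])
comp("pics/scene0.png","pics/scenez.png",[(300,140,100,90,0,0),(260,210,80,75,400,0),(150,275,100,75,400,300)])
```

```text
(no output)
```

View pics/topz.png

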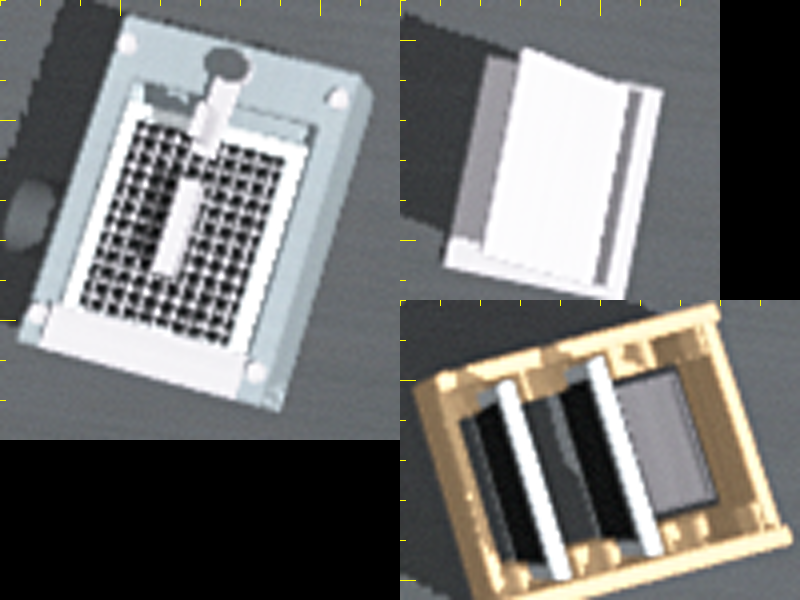

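View pics/scenez.png

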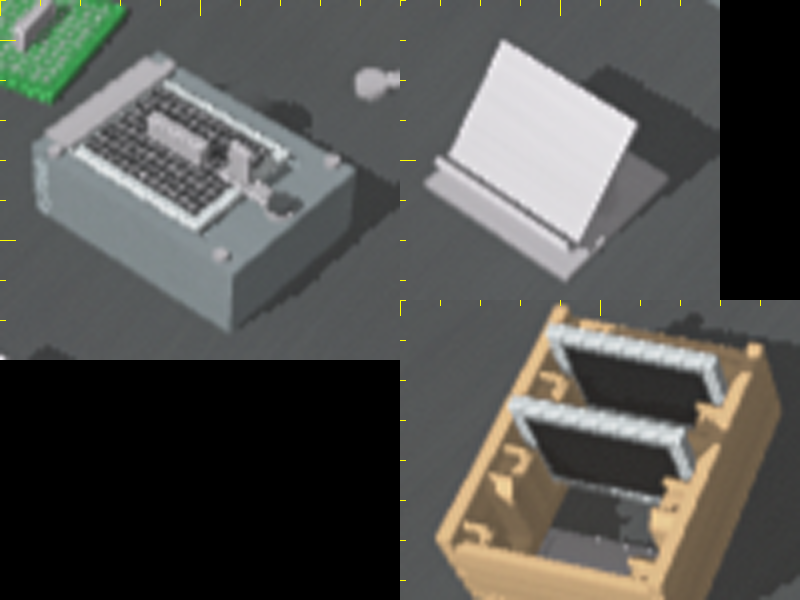

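The enlargements show the housing's rim, lip, rib and pivot, the rest's board edges, and the rack's corners and tray. I'll fit the poses from both views.

```bash
cat > vis.py <<'E'
from cell import arm
import numpy as np,cv2
from scipy.optimize import least_squares
P={n:arm.camera_params(n) for n in("scene","top")}
def proj(n,X):
    p=P[n];c=(np.atleast_2d(X)-p["origin"])@p["orientation"]
    q=c@p["K"].T;return q[:,:2]/q[:,2:]
def ray(n,u,v,z):
    p=P[n];d=p["orientation"]@np.linalg.solve(p["K"],[u,v,1.]);return p["origin"]+d*(z-p["origin"][2])/d[2]
def world(q,L):
    c,s=np.cos(q[2]),np.sin(q[2]);L=np.atleast_2d(L)
    return np.c_[q[0]+c*L[:,0]-s*L[:,1],q[1]+s*L[:,0]+c*L[:,1],L[:,2]]
def fit(q0,obs,hpar=False):
    # obs: (cam,u,v,x,y,z mm or None)
    def f(q):
        r=[]
        for n,u,v,x,y,z in obs:
            z=q[3]*1e3 if z is None else z
            r+=list((proj(n,world(q,[[x/1e3,y/1e3,z/1e3]]))[0]-[u,v]))
        return r
    s=least_squares(f,q0,loss="soft_l1",x_scale=[.01,.01,.1]+[.01]*(len(q0)-3))
    return s.x,np.array(f(s.x)).reshape(-1,2).round(1)
E
cat > fit0.py <<'E'
from vis import *
T=lambda a,b,ox=0,oy=0,u0=0,v0=0:(u0+(a-ox)/4,v0+(b-oy)/4)
h=lambda a,b:("top",*T(a,b,0,0,170,220)); hs=lambda a,b:("scene",*T(a,b,0,0,300,140))
r=lambda a,b:("top",*T(a,b,400,0,300,240)); rs=lambda a,b:("scene",*T(a,b,400,0,260,210))
k=lambda a,b:("top",*T(a,b,400,300,415,280)); ks=lambda a,b:("scene",*T(a,b,400,300,150,275))
H,e=fit([.3,.24,-.2],[h(125,15)+(106,66,58),h(357,75)+(106,-66,58),h(20,340)+(-76,66,58),h(62,303)+(-53,53,64),h(248,355)+(-53,-53,64),
 hs(232,265)+(106,-66,58),hs(232,330)+(106,-66,0),hs(355,170)+(106,66,58),hs(35,140)+(-76,-66,58),hs(285,204)+(92,0,66),h(227,63)+(92,0,66)])
print("housing",H.round(4),e.tolist())
a=.70711
B=lambda x,y:(x,y*a,60.4+y*a)
R,e=fit([.3,0,-.2],[r(524,48)+B(55,22),r(485,252)+B(-55,22),r(625,82)+B(55,-62),rs(502,40)+B(-55,22),rs(637,125)+B(55,22),rs(450,155)+B(-55,-62)])
print("board",R.round(4),e.tolist())
tr=[k(612,388)+(35,17,10),k(678,368)+(35,-17,10),k(716,500)+(-35,-17,10),k(652,520)+(-35,17,10)]
t,e=fit([.2,-.25,.2],tr);print("tray",t.round(4),e.tolist())
K,e=fit([.2,-.2,.2,.065],[k(718,306)+(63,-76,None),k(790,538)+(-63,-76,None),k(418,385)+(63,76,None),ks(438,540)+(-63,-76,None),ks(560,308)+(-63,76,None),ks(757,348)+(63,76,None)])
print("rack",K.round(4),e.tolist(),"slots",world(K[:3],[[0,-.048,0],[0,0,0],[0,.048,0]]).round(4).tolist())
for n,v in{"oil":("scene",382,277),"oilcap top":("scene",385,238),"tin":("scene",330,341),"tintop":("scene",330,319)}.items():
    print(n,ray(*v,{"oil":0,"oilcap top":.15,"tin":0,"tintop":.07}[n]).round(3))
print("oilcap T",ray("top",320,169,.15).round(3),"tintop T",ray("top",413,193,.07).round(3))
print("fin",ray("scene",*T(238,160,0,0,300,140),.078).round(4),world(H,[[.056,0,.078]]))
E
python3 fit0.py
```

```text
housing [ 0.455   0.2611 -0.1214] [[-0.8, -0.4], [-0.3, -1.0], [-0.4, 0.1], [-2.4, -0.1], [-0.3, -0.7], [-0.0, 2.8], [-0.8, 1.2], [-0.4, -0.1], [-1.5, 2.8], [-1.7, -0.2], [0.3, 0.1]]
board [ 0.483   0.0142 -0.0664] [[-0.7, -1.0], [-1.0, -0.5], [0.2, 0.6], [-0.4, 0.3], [-0.3, -0.1], [-0.9, 0.8]]
tray [ 0.4489 -0.3176  0.3623] [[1.0, 0.2], [-0.8, 1.5], [-0.6, -0.1], [0.5, -1.4]]
rack [ 0.4318 -0.2706  0.3846  0.0665] [[-3.3, -0.4], [-1.3, 0.7], [2.7, -1.5], [-0.8, 0.5], [-2.0, 0.0], [0.5, -0.4]] slots [[0.4498, -0.3151, 0.0], [0.4318, -0.2706, 0.0], [0.4137, -0.2261, 0.0]]
oil [0.696 0.069 0.   ]
oilcap top [0.691 0.067 0.15 ]
tin [ 0.688 -0.145  0.   ]
tintop [ 0.679 -0.132  0.07 ]
oilcap T [0.69  0.066 0.15 ] tintop T [ 0.69  -0.137  0.07 ]
fin [0.5078 0.2596 0.078 ] [[0.51056389 0.2543562  0.078     ]]
```

```bash
cat > over.py <<'E'
from vis import *
def wires(H,R,K):
    W=[]
    def rect(q,x0,x1,y0,y1,z,col): W.append((world(q,np.array([[x0,y0,z],[x1,y0,z],[x1,y1,z],[x0,y1,z]])/1e3),col))
    rect(H,-76,106,-66,66,58,(0,0,255));rect(H,-62,74,-53,53,58,(0,255,0));rect(H,-76,-53,-53,53,64,(255,0,0));rect(H,-25,25,-5,5,76,(0,255,255));rect(H,-60,60,-50,50,58,(255,0,255));rect(H,-76,106,-66,66,0,(0,128,255))
    a=.70711;L=[[-55,-62],[55,-62],[55,22],[-55,22]]
    W.append((world(R,np.array([[x,y*a,60.4+y*a] for x,y in L])/1e3),(0,0,255)))
    rect(K,-63,63,-76,76,60,(0,0,255));rect(K,-35,35,-65,-31,10,(0,255,0));rect(K,-63,63,-76,76,0,(0,128,255))
    for y in(0,48):rect(K,-50,50,y-4,y+4,92,(255,0,255))
    return W
def overlay(ims,out,H,R,K,S=3):
    C=np.zeros((600,800,3),np.uint8)
    for n,u,v,w,h,px,py in [("top",170,220,100,100,0,0),("top",300,240,80,80,300,0),("top",415,275,85,95,545,0),("scene",305,145,88,88,0,300),("scene",262,212,75,80,300,300),("scene",157,270,90,95,530,300)]:
        t=cv2.resize(ims[n][v:v+h,u:u+w],None,fx=S,fy=S,interpolation=cv2.INTER_CUBIC)
        for X,c in wires(H,R,K):
            q=((proj(n,X)-[u,v]+.5)*S-.5)*16
            cv2.polylines(t,[q.round().astype(np.int32)],True,c,1,cv2.LINE_AA,4)
        a,b=min(h*S,600-py),min(w*S,800-px);C[py:py+a,px:px+b]=t[:a,:b]
    cv2.imwrite(out,C)
E
python3 - <<'E'
from over import *
overlay({n:cv2.imread(f"pics/{n}0.png") for n in("top","scene")},"pics/ov1.png",[.455,.2611,-.1214],[.483,.0142,-.0664],[.4318,-.2706,.375])
E
```

```text
(no output)
```

View pics/ov1.png

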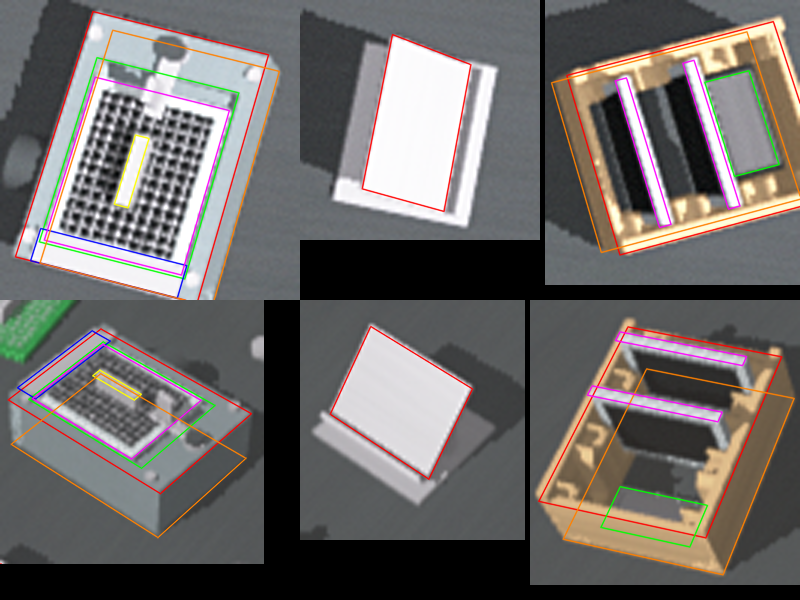

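The overlay shows the fits agreeing within about 1 px in both views: rim, rib, board, rack, tray and old filters. Now I'll move to just beside the tab's fin with the fingers shut.

```bash
python3 -m handwheel '[[0.0266,-0.0316,0,0,0,0.027,0],[0.0266,-0.0316,0,0,0,0.027,0],[0.0266,-0.0316,0,0,0,0.027,0],[0.0266,-0.0316,0,0,0,0.027,0],[0.0266,-0.0316,0,0,0,0.027,0],[0.0266,-0.0316,0,0,0,0.027,0],[0.0266,-0.0316,0,0,0,0.027,0],[0.0266,-0.0316,0,0,0,0.027,0],[0.0266,-0.0316,0,0,0,0.027,0],[0.0266,-0.0316,0,0,0,0.027,0],[0,0,-0.035,0,0,0,0],[0,0,-0.035,0,0,0,0]]' 20; python3 -c "
from cell import arm
o=arm.observe();print(o['joint_pos'].round(4).tolist(),o['ee_pos'].round(4),o['tcp_rot'].round(3).tolist())"
```

```text
clock: 1.3
ee_pos: [0.5164, 0.2835, 0.1355]
tcp_rot: [[-0.992, 0.125, 0.003], [0.125, 0.992, 0.001], [-0.002, 0.001, -1.0]]
contact_force: [0.3, 0.8, -0.1]
gripper_width: 0.0017
grip_force: 0.0
[0.3097, 0.1754, 1.7733, 0.0001, 1.1903, -1.1358] [0.5164 0.2835 0.1355] [[-0.992, 0.125, 0.003], [0.125, 0.992, 0.001], [-0.002, 0.001, -1.0]]
```

```bash
python3 -m handwheel '[[-0.002,0,-0.033,0,0,0,0],[0,0,-0.0325,0,0,0,0],[0,0,0,0,0,0,0],[-0.001,-0.0075,0,0,0,0,0],[-0.001,-0.0075,0,0,0,0,0],[-0.003,-0.008,0,0,0,0,0],[-0.003,-0.008,0,0,0,0,0],[0.002,-0.010,0,0,0,0,0],[0.002,-0.010,0,0,0,0,0],[0.008,-0.008,0,0,0,0,0],[0.009,-0.008,0,0,0,0,0],[0,0,0,0,0,0,0]]'
python3 - <<'E'
from over import *
import cv2
im={n:np.ascontiguousarray(arm.get_image(n)[:,:,::-1]) for n in("top","scene")}
C=np.hstack([cv2.resize(im["top"][215:335,165:275],(400,436)),cv2.resize(im["scene"][100:230,295:405],(400,473))[:436]])
cv2.imwrite("pics/tab.png",C)
o=arm.observe();print(o['joint_pos'].round(4).tolist(),o['ee_pos'].round(4),o['contact_force'])
E
```

```text
clock: 2.5
ee_pos: [0.5272, 0.2161, 0.07]
tcp_rot: [[-0.992, 0.124, 0.001], [0.124, 0.992, -0.001], [-0.001, -0.001, -1.0]]
contact_force: [-0.3, -0.9, 1.0]
gripper_width: 0.0004
grip_force: 0.0
[0.1922, 0.2218, 1.8541, -0.0004, 1.0658, -1.2549] [0.5263 0.217  0.0698] [-1.40939886 -0.30939116  0.10970281]
```

View pics/tab.png

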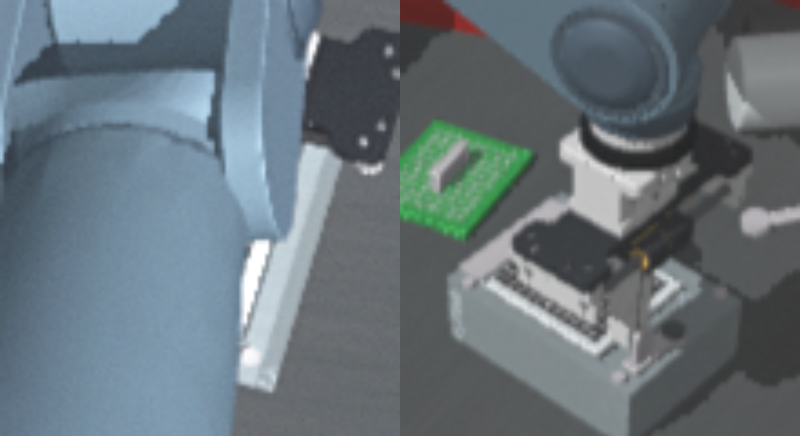

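The tab looks swung to the housing's -y side, at about (640,350) in the right half. I'll back off, look at it unobstructed by image check, and move over the rib.

```bash
python3 -m handwheel '[[-0.002,0.002,0.03,0,0,0,0],[0,0,0.05,0,0,0,0.45],[-0.035,0.021,0.02,0,0,0,0.45],[-0.0345,0.021,0,0,0,0,0.45],[0,0,0,0,0,0,0.45]]'
python3 - <<'E'
from over import *
from scipy.optimize import least_squares
s=np.ascontiguousarray(arm.get_image("scene")[:,:,::-1]);cv2.imwrite("pics/s2.png",s)
H=[.455,.2611,-.1214]
t=cv2.resize(s[130:240,290:400],None,fx=5,fy=5,interpolation=cv2.INTER_CUBIC)
for th,c in((1.2,(0,0,255)),(1.5,(0,255,0)),(1.75,(255,0,0))):
    L=[[92-50*np.cos(th),-50*np.sin(th),64.5],[92,0,64.5]]
    q=((proj("scene",world(H,np.array(L)/1e3))-[290,130]+.5)*5).round().astype(int)
    cv2.polylines(t,[q],False,c,1)
cv2.imwrite("pics/tab2.png",t)
o=arm.observe();print(o['joint_pos'].round(4).tolist(),o['ee_pos'].round(4))
# FK fit: h, L2, L3, e, Lt, offset, a1
D=[([0.2457,1.5589,1.3387,1.00389],[.24852,.60004,.20449]),([.1754,1.7733,1.1903,.3097],[.5164,.2835,.1355]),([.2218,1.8541,1.0658,.1922],[.5263,.217,.0698]),
 ([*o['joint_pos'][[1,2,4,0]]],o['ee_pos'])]
def fk(p,q):
    h,L2,L3,Lt,d=p;a=q[0];b=a+q[1];g=b+q[2]
    r=L2*np.sin(a)+L3*np.sin(b)+Lt*np.sin(g);z=h+L2*np.cos(a)+L3*np.cos(b)+Lt*np.cos(g)
    c,s=np.cos(q[3]),np.sin(q[3]);return np.array([r*c-d*s,r*s+d*c,z])
f=lambda p:np.concatenate([fk(p,q)-x for q,x in D])
S=least_squares(f,[.2,.45,.45,.3,.11]);print(S.x.round(4),(f(S.x)*1e3).round(1))
E
```

```text
clock: 3.1
ee_pos: [0.4516, 0.2635, 0.1705]
tcp_rot: [[-0.993, 0.118, 0.0], [0.118, 0.993, 0.001], [-0.0, 0.001, -1.0]]
contact_force: [-0.3, -0.2, -0.6]
gripper_width: 0.0292
grip_force: 0.0
[0.3086, -0.0174, 1.9107, -0.0003, 1.2478, -1.1425] [0.453  0.2625 0.1701]
[-1.8882  0.399   0.5483 -1.8332  0.1125] [-3.2 -5.1  0.6 -3.5 -1.2  0.1  9.5  1.9 -0.8  0.7  0.3  0.1]
```

View pics/tab2.png

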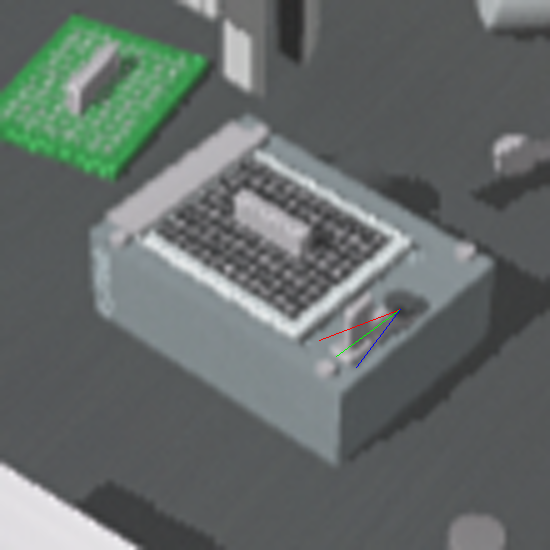

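The tab sits near 1.45 rad, with its end at (340,352) on the green line. Next I'll descend on the rib, grip and slide 12 mm towards +x.

```bash
python3 -m handwheel '[[0.002,0,-0.04,0,0,0,0.45],[0,0,-0.04,0,0,0,0.45],[0,0,-0.02,0,0,0,0.45],[0,0,-0.0085,0,0,0,0.45],[0,0,0,0,0,0,0.0],[0,0,0,0,0,0,0.0],[0,0,0,0,0,0,0],[0,0,0,0,0,0,0]]' 30 && python3 -m handwheel '[[0.003,-0.0004,0,0,0,0,0],[0.003,-0.0004,0,0,0,0,0],[0.003,-0.0004,0.0003,0,0,0,0],[0.003,-0.0004,0,0,0,0,0],[0,0,0,0,0,0,0]]'
```

```text
clock: 3.95
ee_pos: [0.4571, 0.2617, 0.0624]
tcp_rot: [[-0.992, 0.123, 0.002], [0.123, 0.992, 0.001], [-0.002, 0.001, -1.0]]
contact_force: [0.5, -0.6, 0.8]
gripper_width: 0.0139
grip_force: 0.0
clock: 4.45
ee_pos: [0.4686, 0.26, 0.0622]
tcp_rot: [[-0.992, 0.123, -0.0], [0.123, 0.992, 0.0], [0.0, 0.0, -1.0]]
contact_force: [-3.4, 0.4, 4.6]
gripper_width: 0.0097
grip_force: 30.0
```

```bash
python3 -m handwheel '[[0.0015,-0.0002,0,0,0,0,0],[0.0015,-0.0002,0,0,0,0,0],[0,0,0,0,0,0,0],[0,0,0.003,0,0,0,0],[0,0,0.003,0,0,0,0],[0,0,0,0,0,0,0]]'
```

```text
clock: 5.05
ee_pos: [0.4704, 0.2592, 0.067]
tcp_rot: [[-0.992, 0.123, -0.002], [0.123, 0.992, -0.001], [0.002, -0.001, -1.0]]
contact_force: [-3.6, 0.7, -4.9]
gripper_width: 0.0095
grip_force: 30.0
```

```bash
python3 -m handwheel '[[0,0,0.004,0,0,0,0],[0,0,0.004,0,0,0,0],[0,0,0.006,0,0,0,0],[0,0,0.01,0,0,0,0],[0,0,0,0,0,0,0]]'
```

```text
clock: 5.55
ee_pos: [0.4731, 0.26, 0.0941]
tcp_rot: [[-0.992, 0.122, 0.005], [0.122, 0.992, 0.001], [-0.004, 0.002, -1.0]]
contact_force: [-0.2, -0.6, -3.4]
gripper_width: 0.0094
grip_force: 30.0
```

Free of the seat. I'll lift, turn about -1.515 in yaw while moving over the rest, then check.

```bash
python3 -m handwheel '[[0,0,0.05,0,0,0,0],[0,0,0.05,0,0,0,0]]' 35 && python3 -m handwheel '[[0.0005,-0.028,0.001,0,0,-0.138,0],[0.0005,-0.028,0.001,0,0,-0.138,0],[0.0005,-0.028,0.001,0,0,-0.138,0],[0.0005,-0.028,0.001,0,0,-0.138,0],[0.0005,-0.028,0.001,0,0,-0.138,0],[0.0005,-0.028,0.001,0,0,-0.138,0],[0.0005,-0.028,0.001,0,0,-0.138,0],[0.0005,-0.028,0.001,0,0,-0.138,0],[0.0005,-0.028,0.001,0,0,-0.138,0],[0.0005,-0.028,0.001,0,0,-0.138,0],[0.0005,-0.028,0.001,0,0,-0.138,0],[0,0,0,0,0,0,0]]'; python3 -c "
from cell import arm
o=arm.observe();print(o['joint_pos'].round(4).tolist(),o['ee_pos'].round(4))"
```

```text
clock: 5.75
ee_pos: [0.47, 0.259, 0.1915]
tcp_rot: [[-0.992, 0.123, -0.004], [0.123, 0.992, -0.001], [0.003, -0.002, -1.0]]
contact_force: [1.2, 0.9, -3.0]
gripper_width: 0.0097
grip_force: 35.0
clock: 6.95
ee_pos: [0.4771, -0.0512, 0.2033]
tcp_rot: [[0.075, 0.997, 0.001], [0.997, -0.075, -0.002], [-0.001, 0.001, -1.0]]
contact_force: [0.1, 0.6, -2.7]
gripper_width: 0.0095
grip_force: 35.0
[-0.3431, -0.1649, 1.9845, -0.001, 1.3203, -0.2677] [ 0.4771 -0.0512  0.2033]
```

```bash
python3 -m handwheel '[[0,0,0,0,0,0.009,0],[0,0,0,0.1305,-0.0087,0,0],[0,0,0,0.1305,-0.0087,0,0],[0,0,0,0.1305,-0.0087,0,0],[0,0,0,0.1305,-0.0087,0,0],[0,0,0,0.1305,-0.0087,0,0],[0,0,0,0.1305,-0.0087,0,0],[0,0,0,0,0,0,0],[0,0,0,0,0,0,0]]'
python3 - <<'E'
from vis import *
from scipy.spatial.transform import Rotation as Ro
o=arm.observe();p,R=o['ee_pos'],o['tcp_rot'];print(o['joint_pos'].round(4).tolist(),p.round(4))
f=-.0664;c,s=np.cos(f),np.sin(f);a=.70711
bx=np.array([c,s,0]);by=np.array([-s*a,c*a,a]);n=np.cross(bx,by);O=np.array([.483,.0142,.0604])
Rt=np.c_[by,bx,-n]
print("rotvec left",Ro.from_matrix(Rt@R.T).as_rotvec().round(4))
for k in(.05,.01,.0):print(k,(O+n*(.0122+k)+by*.002-p).round(4))
cv2.imwrite("pics/s3.png",cv2.resize(arm.get_image("scene")[160:310,210:370,::-1],None,fx=4,fy=4))
E
```

```text
clock: 7.85
ee_pos: [0.4768, -0.0482, 0.2024]
tcp_rot: [[0.041, 0.998, 0.046], [0.708, -0.061, 0.703], [0.705, 0.004, -0.709]]
contact_force: [0.4, 0.3, -3.6]
gripper_width: 0.0093
grip_force: 35.0
[-0.7024, 0.0473, 1.9424, 0.6054, 1.6655, -0.7465] [ 0.4768 -0.0482  0.2024]
rotvec left [ 0.0034  0.0035 -0.0049]
0.05 [ 0.0033  0.0199 -0.0966]
0.01 [ 0.0052  0.0482 -0.1249]
0.0 [ 0.0057  0.0552 -0.1319]
```

View pics/s3.png

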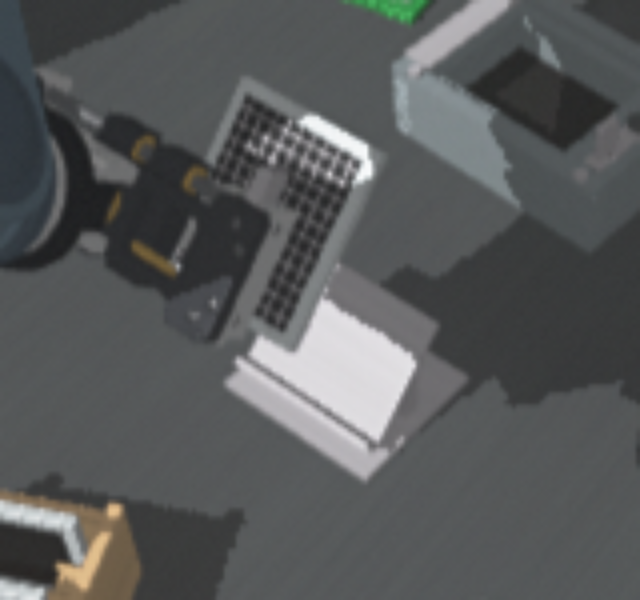

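The panel hangs parallel to the board, with corners at about (245,78), (385,158) and (290,350) in the crop. I'll use these to get its offset in the hand.

Run:
```python
from vis import *
o=arm.observe();p,R=o['ee_pos'],o['tcp_rot']
obs=[((245,78),1,-1),((385,158),1,1),((290,350),-1,1)]
def f(q):
    r=[]
    for (u,v),a,b in obs:
        X=p+R@np.array([q[0]+a*.06,q[1]+b*.05,.0042]);r+=list(proj("scene",X)[0]-[210+u/4,160+v/4])
    return np.array(r)
s=least_squares(f,[0,0]);print(s.x.round(4),f(s.x).round(1))
```

```text
[0.0025 0.0031] [-0.3 -0.5 -0.2 -0.8  0.4  1.4]
```

```bash
python3 -m handwheel '[[0.001,0.006,-0.033,0.0034,0.0035,-0.005,0],[0.001,0.006,-0.033,0,0,0,0],[0.001,0.0065,-0.032,0,0,0,0],[0.0006,0.0095,-0.0095,0,0,0,0],[0.0006,0.0095,-0.0095,0,0,0,0],[0.0006,0.0095,-0.0095,0,0,0,0],[0,0,0,0,0,0,0],[0.0003,0.0028,-0.0028,0,0,0,0],[0.0003,0.0028,-0.0028,0,0,0,0],[0,0,0,0,0,0,0],[0,0,0,0,0,0,0]]'
python3 - <<'E'
from vis import *
o=arm.observe();p=o['ee_pos']
f=-.0664;c,s=np.cos(f),np.sin(f);a=.70711
bx=np.array([c,s,0]);by=np.array([-s*a,c*a,a]);n=np.cross(bx,by);O=np.array([.483,.0142,.0604])
print([round(float((p-O)@v)*1e3,1) for v in(bx,by,n)],o['contact_force'],[round(float(o['contact_force']@v),1) for v in(bx,by,n)])
E
```

```text
clock: 9.0
ee_pos: [0.4824, 0.0038, 0.0708]
tcp_rot: [[0.047, 0.998, 0.049], [0.704, -0.068, 0.707], [0.709, 0.001, -0.706]]
contact_force: [0.8, -0.5, -3.3]
gripper_width: 0.0097
grip_force: 35.0
[0.1, 0.0, 14.7] [ 0.79692679 -0.47132175 -3.34817236] [0.8, -2.7, -2.1]
```

```bash
cat > st.py <<'E'
from vis import *
o=arm.observe();p=o['ee_pos']
f=-.0664;c,s=np.cos(f),np.sin(f);a=.70711
bx=np.array([c,s,0]);by=np.array([-s*a,c*a,a]);n=np.cross(bx,by);O=np.array([.483,.0142,.0604])
if __name__=="__main__":print([round(float((p-O)@v)*1e3,1) for v in(bx,by,n)],[round(float(o['contact_force']@v),1) for v in(bx,by,n)],o['joint_pos'].round(2).tolist())
E
python3 -m handwheel '[[0,0.0007,-0.0007,0,0,0,0],[0,0.0007,-0.0007,0,0,0,0],[0,0,0,0,0,0,0]]'; python3 st.py;python3 -m handwheel '[[0,0.0007,-0.0007,0,0,0,0],[0,0,0,0,0,0,0]]'|grep contact; python3 st.py
```

```text
clock: 9.3
ee_pos: [0.4823, 0.0054, 0.0693]
tcp_rot: [[0.048, 0.998, 0.048], [0.704, -0.068, 0.707], [0.709, 0.0, -0.705]]
contact_force: [0.5, -0.3, -3.4]
gripper_width: 0.0095
grip_force: 35.0
[-0.1, 0.0, 12.5] [0.5, -2.6, -2.2] [-0.61, 0.24, 2.03, 0.66, 1.4, -0.84]
contact_force: [-3.1, -3.6, 0.9]
[-0.1, 0.0, 12.3] [-2.8, -2.0, 3.4] [-0.61, 0.24, 2.03, 0.66, 1.4, -0.84]
```

```bash
python3 -m handwheel '[[0,0.0006,-0.0006,0,0,0,0],[0,0,0,0,0,0,0],[0,0,0,0,0,0,0.1],[0,0,0,0,0,0,0.3],[0,0,0,0,0,0,0.45],[0,0,0,0,0,0,0.45]]'; python3 st.py; python3 -m handwheel '[[0,-0.012,0.012,0,0,0,0.45],[0,-0.03,0.03,0,0,0,0.45],[0,-0.03,0.03,0,0,0,0.45],[0,-0.03,0.03,0,0,0,0.45],[0,0,0.03,-0.13,0,0,0.45],[0,0,0.03,-0.13,0,0,0.45],[0,0,0,0,0,0,0.45]]'; python3 st.py
python3 - <<'E'
from vis import *
for n in("scene","top"):cv2.imwrite(f"pics/{n}4.png",arm.get_image(n)[:,:,::-1])
t=cv2.resize(cv2.imread("pics/top4.png")[235:325,290:390],(400,360),interpolation=cv2.INTER_CUBIC);s=cv2.resize(cv2.imread("pics/scene4.png")[200:290,250:350],(400,360),interpolation=cv2.INTER_CUBIC)
cv2.imwrite("pics/rest4.png",np.hstack([t,s]))
E
```

```text
clock: 10.1
ee_pos: [0.4823, 0.007, 0.0682]
tcp_rot: [[0.047, 0.998, 0.048], [0.703, -0.068, 0.708], [0.709, 0.0, -0.705]]
contact_force: [0.3, -0.0, 0.3]
gripper_width: 0.0305
grip_force: 0.0
[-0.2, 0.4, 10.6] [0.3, 0.2, 0.2] [-0.61, 0.24, 2.03, 0.66, 1.4, -0.84]
clock: 10.8
ee_pos: [0.485, -0.0955, 0.2366]
tcp_rot: [[0.04, 0.998, 0.056], [0.867, -0.063, 0.495], [0.497, 0.029, -0.867]]
contact_force: [0.4, -0.4, 0.4]
gripper_width: 0.0422
grip_force: 0.0
[9.2, 47.3, 201.9] [0.4, -0.0, 0.5] [-0.68, -0.05, 1.88, 0.43, 1.6, -0.68]
```

View pics/rest4.png

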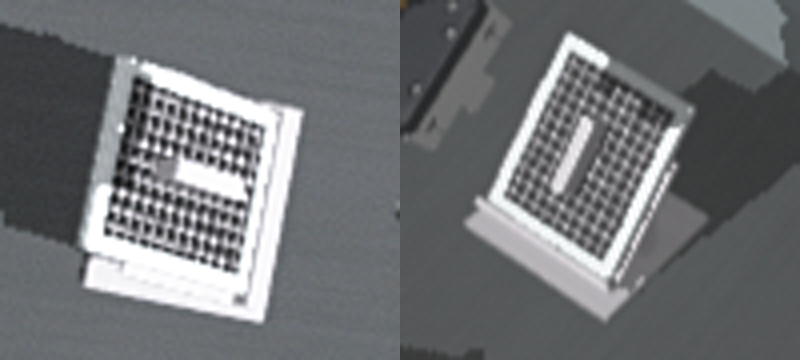

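The panel lies flat on the rest against the ledge: upper corners at (118,62) and (85,248) in the left tile, (570,33) and (693,108) in the right. Next I'll fit its offset and build an arm model to check joint ranges for the upper-edge grasp.

```bash
cat > kin.py <<'E'
from st import *
from scipy.spatial.transform import Rotation as Ro
def fk(P,q):
    h,L2,L3,Lt,d,e=P[:6]
    A=Ro.from_euler("z",q[0]);B=A*Ro.from_euler("y",q[1]);C=B*Ro.from_euler("y",q[2]);D=C*Ro.from_euler("z",P[6]*q[3])*Ro.from_euler("y",q[4]);T=D*Ro.from_euler("z",P[7]*q[5]+P[8])
    x=A.apply([0,d,h])+B.apply([0,0,L2])+C.apply([e,0,L3])+T.apply([0,0,Lt]);return x,T
E
python3 - <<'E'
from kin import *
obs=[("top",290+118/4,235+62/4,1,1),("top",290+85/4,235+248/4,1,-1),("scene",292.5,208.25,1,-1),("scene",323.25,227,1,1),("scene",273,251.25,-1,-1),("scene",303,271.25,-1,1)]
def g(q):
    r=[]
    for nm,u,v,a,b in obs:
        L=np.array([a*.06,b*.05]);cc,ss=np.cos(q[2]),np.sin(q[2])
        X=O+by*(q[0]+cc*L[0]-ss*L[1])+bx*(q[1]+ss*L[0]+cc*L[1])+n*.008;r+=list(proj(nm,X)[0]-[u,v])
    return np.array(r)
s=least_squares(g,[0,0,0]);print("panel by,bx,yaw",s.x.round(4),g(s.x).round(1))
D=[([1.00389,.245715,1.558867,0,1.3387,-.17406],[.24852,.60004,.20449],None),([.3086,-.0174,1.9107,-.0003,1.2478,-1.1425],[.453,.2625,.1701],None),([-0.3431,-0.1649,1.9845,-0.001,1.3203,-0.2677],[ 0.4771,-0.0512,0.2033],None),
([-0.7024,0.0473,1.9424,0.6054,1.6655,-0.7465],[0.4768,-0.0482,0.2024],None),(o['joint_pos'],o['ee_pos'],o['tcp_rot'])]
best=None
for s4 in(1,-1):
  for s6 in(1,-1):
    def f(v):
        P=[*v[:6],s4,s6,v[6]];r=[]
        for q,x,R in D:
            X,T=fk(P,q);r+=list(X-x)
            if R is not None:r+=list(.3*(T.as_matrix()-R).ravel())
        return np.array(r)
    for c0 in(0,1.57,3.14,-1.57):
        S=least_squares(f,[.3,.45,.45,.3,.11,0,c0])
        if best is None or S.cost<best[0]:best=(S.cost,S.x,s4,s6,np.abs(f(S.x)).max())
print(best)
P=[*best[1][:6],best[2],best[3],best[1][6]];np.save("P.npy",P)
lo=np.array([-3.13,-1.02,.13,-.95,.21,-2.74]);hi=np.array([3.13,2.26,2.54,4.09,2.88,2.74])
def ik(x,R):
    out=[]
    for seed in range(12):
        q0=np.random.default_rng(seed).uniform(lo,hi)
        F=lambda q:np.concatenate([(fk(P,q)[0]-x)*3,(fk(P,q)[1].as_matrix()-R).ravel()])
        S=least_squares(F,q0,bounds=(lo,hi))
        if S.cost<1e-5:out.append(tuple(S.x.round(2)))
    return sorted(set(out))
for nm,sg in(("y=-n",-1),("y=+n",1)):
    R=np.c_[sg*bx,sg*n,-by]
    for k in(.033,.1):print(nm,k,ik(O+by*k+n*.004,R))
K=[.4318,-.2706,.375]
tc=world(K,[[0,-.048,0]])[0];sy=np.array([-np.sin(.375),np.cos(.375),0]);z=np.array([0,0,-1.])
for sg in(1,-1):
    R=np.c_[np.cross(sg*sy,z),sg*sy,z];print("slot tool y=",sg,ik(tc+[0,0,.105],R),ik(tc+[0,0,.2],R))
E
```

```text
panel by,bx,yaw [-0.0016  0.002  -0.026 ] [ 0.3 -2.2 -0.1 -0.3 -1.7  0.3 -0.6 -0.7 -0.8  0.3 -0.3 -0.8]
(np.float64(3.081121999474139e-09), array([0.27347575, 0.41985187, 0.568789  , 0.28009498, 0.11257536,
       0.06618036, 1.57079633]), 1, 1, np.float64(4.4687411818511436e-05))
y=-n 0.033 [(np.float64(0.23), np.float64(0.29), np.float64(1.92), np.float64(-0.77), np.float64(1.31), np.float64(-0.92))]
y=-n 0.1 [(np.float64(0.31), np.float64(0.26), np.float64(1.85), np.float64(-0.73), np.float64(1.43), np.float64(-0.94))]
y=+n 0.033 [(np.float64(0.23), np.float64(0.29), np.float64(1.92), np.float64(-0.77), np.float64(1.31), np.float64(2.22))]
y=+n 0.1 [(np.float64(0.31), np.float64(0.26), np.float64(1.85), np.float64(-0.73), np.float64(1.43), np.float64(2.2))]
slot tool y= 1 [] []
slot tool y= -1 [(np.float64(-0.82), np.float64(0.13), np.float64(1.89), np.float64(-0.0), np.float64(1.13), np.float64(0.38))] [(np.float64(-0.82), np.float64(0.01), np.float64(1.82), np.float64(0.0), np.float64(1.31), np.float64(0.38))]
```

```bash
python3 -m handwheel '[[0,0.02,0.02,-0.13,0.0087,0,0.33],[0,0.02,0.02,-0.13,0.0087,0,0.33],[0,0.02,0.02,-0.13,0.0087,0,0.33],[0,0.02,0.02,-0.13,0.0087,0,0.33],[0,0,0,0,0,0,0.33]]' && python3 -m handwheel '[[0.0005,0.0133,0,0,0,0.143,0.33],[0.0005,0.0133,0,0,0,0.143,0.33],[0.0005,0.0133,0,0,0,0.143,0.33],[0.0005,0.0133,0,0,0,0.143,0.33],[0.0005,0.0133,0,0,0,0.143,0.33],[0.0005,0.0133,0,0,0,0.143,0.33],[0.0005,0.0133,0,0,0,0.143,0.33],[0.0005,0.0133,0,0,0,0.143,0.33],[0.0005,0.0133,0,0,0,0.143,0.33],[0.0005,0.0133,0,0,0,0.143,0.33],[0.0005,0.0133,0,0,0,0.143,0.33],[0,0,0,0,0,0,0.33]]' && python3 -m handwheel '[[0,0,0,-0.1305,0.0087,0,0.33],[0,0,0,-0.1305,0.0087,0,0.33],[0,0,0,-0.1305,0.0087,0,0.33],[0,0,0,-0.1305,0.0087,0,0.33],[0,0,-0.022,-0.1305,0.0087,0,0.33],[0,0,-0.022,-0.1305,0.0087,0,0.33],[0,0,0,0,0,0,0.33],[0,0,0,0,0,0,0.33]]'
cat > reg.py <<'E'
from kin import *
R=np.c_[-bx,-n,-by]
print("rot",Ro.from_matrix(R@o['tcp_rot'].T).as_rotvec().round(4),[round(float((p-O)@v)*1e3,1) for v in(bx,by,n)],"q",o['joint_pos'].round(2).tolist())
for k in(.1,.033):print(k,(O+bx*.001+by*k+n*.004-p).round(4))
E
python3 reg.py
```

```text
clock: 11.4
ee_pos: [0.4828, -0.0107, 0.3114]
tcp_rot: [[0.048, 0.999, 0.017], [0.999, -0.048, 0.006], [0.007, 0.017, -1.0]]
contact_force: [0.1, -0.6, 0.1]
gripper_width: 0.0311
grip_force: 0.0
clock: 12.6
ee_pos: [0.487, 0.1311, 0.3068]
tcp_rot: [[-0.998, 0.055, -0.013], [0.054, 0.998, 0.016], [0.013, 0.015, -1.0]]
contact_force: [-0.6, 0.3, 0.6]
gripper_width: 0.0311
grip_force: 0.0
clock: 13.4
ee_pos: [0.4873, 0.1302, 0.2644]
tcp_rot: [[-0.998, 0.035, -0.058], [0.065, 0.717, -0.694], [0.017, -0.696, -0.718]]
contact_force: [0.2, 0.3, 0.2]
gripper_width: 0.031
grip_force: 0.0
rot [-0.0163 -0.0159 -0.001 ] [-3.4, 226.3, 62.2] q [0.38, 0.15, 1.71, -0.68, 1.67, -1.06]
0.1 [ 0.0012 -0.0484 -0.1305]
0.033 [-0.002  -0.0956 -0.1779]
```

```bash
python3 -m handwheel '[[0.0003,-0.0121,-0.0326,-0.0163,-0.0159,-0.001,0.33],[0.0003,-0.0121,-0.0326,0,0,0,0.33],[0.0003,-0.0121,-0.0326,0,0,0,0.33],[0.0003,-0.0121,-0.0326,0,0,0,0.33],[0,0,0,0,0,0,0.33],[0,0,0,0,0,0,0.33]]'; python3 reg.py
```

```text
clock: 14.0
ee_pos: [0.4901, 0.0821, 0.1378]
tcp_rot: [[-0.998, 0.052, -0.043], [0.067, 0.706, -0.705], [-0.006, -0.706, -0.708]]
contact_force: [0.8, 0.0, -0.2]
gripper_width: 0.0311
grip_force: 0.0
rot [-0.0009  0.0064  0.0004] [2.6, 103.0, 6.5] q [0.31, 0.25, 1.84, -0.73, 1.43, -0.94]
0.1 [-0.0016 -0.0002 -0.0039]
0.033 [-0.0047 -0.0475 -0.0512]
```

```bash
python3 -m handwheel '[[-0.001,-0.0095,-0.0105,0,0.006,0,0.33],[-0.001,-0.0095,-0.0105,0,0,0,0.33],[-0.001,-0.0095,-0.0105,0,0,0,0.33],[-0.001,-0.0095,-0.0105,0,0,0,0.33],[-0.0007,-0.0095,-0.0095,0,0,0,0.33],[0,0,0,0,0,0,0.33],[0,0,0,0,0,0,0.33]]'; python3 reg.py
```

```text
clock: 14.7
ee_pos: [0.4841, 0.0349, 0.0838]
tcp_rot: [[-0.998, 0.043, -0.048], [0.065, 0.705, -0.706], [0.003, -0.708, -0.707]]
contact_force: [0.8, 0.4, -0.4]
gripper_width: 0.0306
grip_force: 0.0
rot [ 0.0005 -0.0033 -0.0018] [-0.3, 31.3, 1.9] q [0.23, 0.29, 1.92, -0.77, 1.31, -0.92]
0.1 [0.0044 0.0469 0.0501]
0.033 [ 0.0013 -0.0004  0.0027]
```

```bash
python3 -m handwheel '[[0,0,0,0,0,0,0.15],[0,0,0,0,0,0,0],[0,0,0,0,0,0,0],[0,0,0,0,0,0,0],[0,0,0,0,0,0,0]]' 40; python3 reg.py
```

```text
clock: 15.2
ee_pos: [0.4846, 0.0342, 0.0859]
tcp_rot: [[-0.998, 0.044, -0.048], [0.065, 0.702, -0.709], [0.002, -0.711, -0.704]]
contact_force: [-1.8, -3.3, 6.6]
gripper_width: 0.0076
grip_force: 39.9
rot [ 0.0049 -0.0023 -0.0014] [0.2, 32.3, 3.8] q [0.23, 0.29, 1.92, -0.78, 1.32, -0.92]
0.1 [0.0039 0.0476 0.048 ]
0.033 [0.0008 0.0004 0.0006]
```

```bash
python3 -m handwheel '[[0,-0.004,0.008,0,0,0,0],[0,-0.01,0.02,0,0,0,0],[0,0,0.04,0,0,0,0],[0,0,0.045,0,0,0,0],[0,0,0.045,0,0,0,0],[0,0,0.042,0,0,0,0],[0,0,0,0.1305,-0.0087,0,0],[0,0,0,0.1305,-0.0087,0,0],[0,0,0,0.1305,-0.0087,0,0],[0,0,0,0.1305,-0.0087,0,0],[0,0,0,0.1305,-0.0087,0,0],[0,0,0,0.1305,-0.0087,0,0]]'  && python3 -m handwheel '[[0,0,0,0,0,0,0],[0,0,0,0,0,0,0]]'; python3 st.py
```

```text
clock: 16.4
ee_pos: [0.4839, 0.0216, 0.2845]
tcp_rot: [[-0.998, 0.062, 0.002], [0.062, 0.998, 0.004], [-0.001, 0.004, -1.0]]
contact_force: [-0.1, 0.3, -3.0]
gripper_width: 0.0073
grip_force: 40.0
clock: 16.6
ee_pos: [0.4837, 0.0207, 0.2835]
tcp_rot: [[-0.998, 0.064, -0.001], [0.064, 0.998, -0.003], [0.001, -0.003, -1.0]]
contact_force: [-0.5, -0.1, -3.8]
gripper_width: 0.0077
grip_force: 40.0
[0.2, 162.4, 153.1] [-0.5, -2.7, -2.6] [-0.19, -0.21, 1.88, -0.0, 1.48, -1.7]
```

```bash
python3 -m handwheel '[[-0.0018,-0.0177,0,0,0,-0.142,0],[-0.0018,-0.0177,0,0,0,-0.142,0],[-0.0018,-0.0177,0,0,0,-0.142,0],[-0.0018,-0.0177,0,0,0,-0.142,0],[-0.0018,-0.0177,0,0,0,-0.142,0],[-0.0018,-0.0177,0,0,0,-0.142,0],[-0.0018,-0.0177,0,0,0,-0.142,0],[-0.0018,-0.0177,0,0,0,-0.142,0],[-0.0018,-0.0177,0,0,0,-0.142,0],[-0.0018,-0.0177,0,0,0,-0.142,0]]' >/dev/null && python3 -m handwheel '[[-0.0018,-0.0177,0,0,0,-0.142,0],[-0.0018,-0.0177,0,0,0,-0.142,0],[-0.0018,-0.0177,0,0,0,-0.142,0],[-0.0018,-0.0177,0,0,0,-0.142,0],[-0.0018,-0.0177,0,0,0,-0.142,0],[-0.0018,-0.0177,0,0,0,-0.142,0],[-0.0018,-0.0177,0,0,0,-0.142,0],[-0.0018,-0.0177,0,0,0,-0.142,0],[-0.0018,-0.0177,0,0,0,-0.145,0],[0,0,0,0,0,0,0],[0,0,0,0,0,0,0]]'
python3 - <<'E'
from over import *
H=[.455,.2611,-.1214]
# rack re-fit: use tray + rack corners, all as observed
T=lambda a,b:("top",415+(a-400)/4,280+(b-300)/4);S=lambda a,b:("scene",150+(a-400)/4,275+(b-300)/4)
obs=[T(612,388)+(35,-31,10),T(678,368)+(35,-65,10),T(716,500)+(-35,-65,10),T(652,520)+(-35,-31,10),T(418,385)+(63,76,60),S(438,540)+(-63,-76,60),S(560,308)+(-63,76,60),S(757,348)+(63,76,60),T(504,382)+(50,48,92),T(562,578)+(-50,48,92),T(596,360)+(50,0,92),T(655,555)+(-50,0,92)]
K,e=fit([.43,-.27,.375],obs);print(K.round(4),e.tolist(),world(K,[[0,-.048,0]]).round(4))
o=arm.observe();print(o['joint_pos'].round(2),o['ee_pos'].round(4))
im={n:np.ascontiguousarray(arm.get_image(n)[:,:,::-1]) for n in("top","scene")}
for n in im:cv2.imwrite(f"pics/{n}5.png",im[n])
E
```

```text
clock: 18.7
ee_pos: [0.4504, -0.3139, 0.2834]
tcp_rot: [[0.928, 0.372, -0.002], [0.372, -0.928, 0.002], [-0.001, -0.002, -1.0]]
contact_force: [1.1, -0.6, -3.7]
gripper_width: 0.0076
grip_force: 40.0
[ 0.4315 -0.2718  0.3698] [[0.4, 0.2], [-1.4, 1.4], [-1.0, -0.3], [0.1, -1.4], [2.9, -1.6], [-0.7, 1.8], [-1.1, 1.7], [0.8, 1.9], [-0.6, 0.6], [-0.5, 0.5], [-1.0, 0.3], [-0.7, 0.2]] [[ 0.4488 -0.3165  0.    ]]
[-0.82 -0.05  1.73  0.    1.46  0.37] [ 0.4504 -0.3139  0.2834]
```

```bash
python3 -m handwheel '[[-0.0016,-0.0026,-0.035,0,0,-0.009,0],[0,0,-0.035,0,0,0,0],[0,0,-0.035,0,0,0,0],[0,0,0,0,0,0,0],[0,0,0,0,0,0,0]]'
python3 - <<'E'
from over import *
im={n:np.ascontiguousarray(arm.get_image(n)[:,:,::-1]) for n in("top","scene")}
o=arm.observe();p,R=o['ee_pos'],o['tcp_rot']
K=[.4315,-.2718,.3698];tiles=[]
for nm,u,v,w,h,S in(("scene",140,240,125,125,4),("top",400,250,75,125,4)):
    t=cv2.resize(im[nm][v:v+h,u:u+w],None,fx=S,fy=S,interpolation=cv2.INTER_CUBIC)
    def dr(X,c):cv2.polylines(t,[(((proj(nm,X)-[u,v]+.5)*S-.5)*16).round().astype(np.int32)],True,c,1,cv2.LINE_AA,4)
    for yy in(-.004,.004):dr(np.array([p+R@np.array([x,yy,z]) for x,z in((-.05,-.027),(.05,-.027),(.05,.093),(-.05,.093))]),(0,255,0))
    dr(world(K,np.array([[-63,-76,60],[63,-76,60],[63,76,60],[-63,76,60]])/1e3),(0,0,255))
    for yy in(-62.5,-33.5):dr(world(K,np.array([[-55,yy,67],[55,yy,67]])/1e3),(255,255,0))
    tiles.append(t)
cv2.imwrite("pics/slot.png",np.hstack(tiles))
E
```

```text
clock: 19.3
ee_pos: [0.4487, -0.3171, 0.1795]
tcp_rot: [[0.932, 0.362, -0.0], [0.362, -0.932, 0.001], [0.0, -0.001, -1.0]]
contact_force: [-0.0, -0.8, -2.5]
gripper_width: 0.0075
grip_force: 40.0
```

View pics/slot.png

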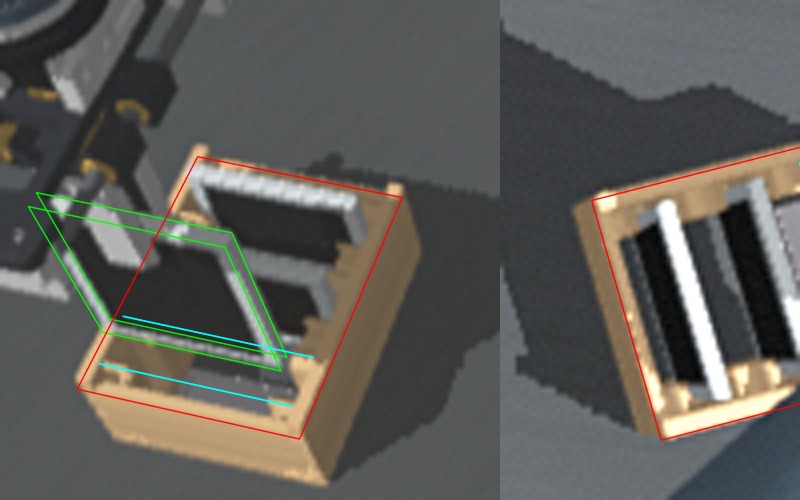

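The panel hangs over the free slot, its lower edge at about (112,325) to (275,362), between the mouth lines and matching the prediction. I'll lower it and watch the forces.

```bash
python3 -m handwheel '[[0,0.0005,-0.01,0,0,0.005,0],[0,0,-0.01,0,0,0,0],[0,0,-0.008,0,0,0,0],[0,0,0,0,0,0,0]]' && python3 -m handwheel '[[0,0,-0.005,0,0,0,0],[0,0,-0.005,0,0,0,0],[0,0,0,0,0,0,0]]'
```

```text
clock: 19.8
ee_pos: [0.4475, -0.3163, 0.1491]
tcp_rot: [[0.931, 0.365, -0.003], [0.365, -0.931, 0.004], [-0.001, -0.004, -1.0]]
contact_force: [-0.1, 0.5, -3.9]
gripper_width: 0.0077
grip_force: 40.0
clock: 20.1
ee_pos: [0.448, -0.3169, 0.1402]
tcp_rot: [[0.931, 0.365, -0.001], [0.365, -0.931, 0.002], [-0.0, -0.003, -1.0]]
contact_force: [0.2, -0.9, -3.2]
gripper_width: 0.0077
grip_force: 40.0
```

```bash
python3 -m handwheel '[[0,0,-0.007,0,0,0,0],[0,0,-0.007,0,0,0,0],[0,0,-0.006,0,0,0,0],[0,0,0,0,0,0,0]]' && python3 -m handwheel '[[0,0,-0.005,0,0,0,0],[0,0,-0.004,0,0,0,0],[0,0,0,0,0,0,0],[0,0,0,0,0,0,0]]'
```

```text
clock: 20.5
ee_pos: [0.4477, -0.3165, 0.1196]
tcp_rot: [[0.931, 0.365, -0.002], [0.365, -0.931, 0.003], [-0.001, -0.004, -1.0]]
contact_force: [0.2, 0.5, -3.8]
gripper_width: 0.0075
grip_force: 40.0
clock: 20.9
ee_pos: [0.4484, -0.3172, 0.112]
tcp_rot: [[0.931, 0.365, -0.0], [0.365, -0.931, 0.001], [0.0, -0.001, -1.0]]
contact_force: [-0.0, -0.2, -3.7]
gripper_width: 0.0076
grip_force: 40.0
```

```bash
python3 -m handwheel '[[0,0,-0.003,0,0,0,0],[0,0,-0.002,0,0,0,0],[0,0,0,0,0,0,0]]' && python3 -m handwheel '[[0,0,-0.002,0,0,0,0],[0,0,0,0,0,0,0]]'
```

```text
clock: 21.2
ee_pos: [0.4483, -0.3171, 0.1068]
tcp_rot: [[0.931, 0.365, -0.0], [0.365, -0.931, 0.001], [0.0, -0.001, -1.0]]
contact_force: [-0.6, 0.3, -2.6]
gripper_width: 0.008
grip_force: 40.0
clock: 21.4
ee_pos: [0.449, -0.3176, 0.1064]
tcp_rot: [[0.931, 0.365, 0.001], [0.365, -0.931, 0.001], [0.001, -0.0, -1.0]]
contact_force: [-0.3, 1.4, 3.3]
gripper_width: 0.0075
grip_force: 40.0
```

On the floor of the slot. I'll release and withdraw upwards.

```bash
python3 -m handwheel '[[0,0,0,0,0,0,0],[0,0,0,0,0,0,0.1],[0,0,0,0,0,0,0.22],[0,0,0,0,0,0,0.22],[0,0,0,0,0,0,0.22]]' && python3 -m handwheel '[[0,0,0.01,0,0,0,0.22],[0,0,0.03,0,0,0,0.22],[0,0,0.05,0,0,0,0.22],[0,0,0.05,0,0,0,0.22],[-0.02,0.02,0.04,0,0,0,0.22],[0,0.04,0.02,0,0,0,0.22],[0,0.04,0.0,0,0,0,0.22],[0,0.04,0,0,0,0,0.22],[0,0.04,0,0,0,0,0.22],[0,0,0,0,0,0,0.22],[0,0,0,0,0,0,0.22]]'
python3 - <<'E'
from vis import *
K=[.4315,-.2718,.3698]
s=np.ascontiguousarray(arm.get_image("scene")[:,:,::-1]);cv2.imwrite("pics/s6.png",s)
# compare expected top-edge & body corners of the home panel with brightness edge fit
g=cv2.cvtColor(s,cv2.COLOR_BGR2GRAY);b=cv2.cvtColor(cv2.imread("pics/scene0.png"),cv2.COLOR_BGR2GRAY)
m=((np.abs(g.astype(int)-b)>35)*255).astype(np.uint8)[240:380,140:260]
m=cv2.morphologyEx(m,cv2.MORPH_CLOSE,np.ones((5,5)))
c=max(cv2.findContours(m,0,2)[0],key=cv2.contourArea);print(cv2.approxPolyDP(c,3,True).reshape(-1,2)+[140,240])
print(proj("scene",world(K,np.array([[-50,-48,132],[50,-48,132],[50,-48,12],[-50,-48,12]])/1e3)).round(1))
o=arm.observe();print(o['ee_pos'],o['contact_force'])
E
```

```text
clock: 21.9
ee_pos: [0.4483, -0.3172, 0.1049]
tcp_rot: [[0.931, 0.365, -0.0], [0.365, -0.931, 0.001], [0.0, -0.001, -1.0]]
contact_force: [0.4, -0.2, -0.3]
gripper_width: 0.0203
grip_force: 0.0
clock: 23.0
ee_pos: [0.4285, -0.137, 0.3058]
tcp_rot: [[0.93, 0.366, 0.001], [0.366, -0.93, 0.0], [0.001, 0.0, -1.0]]
contact_force: [-0.0, 0.5, -0.0]
gripper_width: 0.0209
grip_force: 0.0
[[160 309]
 [179 337]
 [206 343]
 [223 327]
 [228 315]
 [218 313]
 [216 323]
 [210 324]
 [205 316]]
[[160.3 309.3]
 [206.2 319.1]
 [218.3 346.2]
 [176.4 336.9]]
[ 0.42848888 -0.1376667   0.30557513] [ 0.31537655  0.53065715 -0.77584099]
```

```bash
python3 -c "
from cell import arm
print(arm.close_job())"
```

```text
the job is handed in; nothing more can be done
None
```

The job is handed in at about 23 s of the 72 s allowed. The tab is turned to about 1.45 rad, and the panel was laid on the rest, re-gripped by its upper edge and stood in the free slot over the drip tray. The last picture put the panel's top corners within about 3 px of home; I did not re-check the tab or old filters at the end, and no verdict was returned.

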